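# Walk the instrument case home against its stop and shut the drawer behind it

### The job

Walk the heavy instrument case forward (away from the robot) along the cabinet top by gently nudging its two rear corners by turns, so that it never slews more than about ten degrees, until its whole front edge rests against the steel stop bar; the bar is only lightly clamped, so feel for it and do not push it along, and keep off the ceramic fuse holder on the case's rear face. Only then push the drawer fully shut behind the case, and leave everything else where it stands.

Things in the scene. Friction and masses are not known exactly. Their poses are not given: they have to be found in the camera images.
- cabinet: Low painted cabinet, fixed, 260 (x) by 500 (y) by 90 mm high, with a flat beech top board 90 mm above the table. Origin: centre of its underside; x points from its front (robot side, x = -130 mm) to its back, y to its left, z up. Two low brass rails (12 mm high) on the top board run along x with inner faces at y = +-125 mm; the case slides between them.
- lane (a point): Fixed point on the cabinet's top board, straight above the cabinet's origin. Across the lane stands the steel stop bar, 200 mm wide (centred on the lane), 16 mm deep, 25 mm high, two black clamp knobs behind it. The bar's place is not measured: its near face is anywhere from 2 mm short of this point to 43 mm beyond it.
- front_edge (a point): Fixed point on the top board at the middle of the cabinet's front edge, 130 mm in front of point lane. About forces: the stop bar is held by friction only and begins to slip at about 11 N on the bar; slipping over 3 mm spoils the job. Sliding the case alone takes 3 to 7 N, so about 12 N felt at a rear corner tells that the case is against the bar, without shifting it. Over 40 N on the case is too rough.
- case: Flat-bottomed grey instrument case, 110 (x) by 200 (y) by 55 mm high, 0.68 to 0.98 kg, free on the cabinet top; a round meter and two knobs on top (up to 65 mm). Origin: centre of its underside; x points to its front, which must meet the bar, y left, z up. At the start its rear overhangs the cabinet's front edge by 10 to 40 mm. Never turn it over 0.25 rad from the cabinet's x axis, nor tip it.
- fuse_holder (a point): Middle of the outer face of the cream ceramic fuse holder on the rear face of the case: 100 mm wide (50 mm either side of the case's middle), projecting 22 mm to the rear, from 17 to 45 mm above the case's underside. Neither gripper nor arm may touch it.
- rear_left (a point): Push point on the rear face of the case near its left (+y) corner: 55 mm behind, 80 mm left of and 27.5 mm above the case's origin; flat bare face from 50 to 100 mm left of centre. Pushing here forward turns the case clockwise seen from above.
- rear_right (a point): The same near the right (-y) corner, 80 mm right of centre; pushing here forward turns the case anticlockwise. Setting the standing case moving gives a brief jolt of up to 12 N that is not the bar: touch first, push on slowly from contact, and take it for the bar only if a second press stops at the same place.
- case_nose (a point): Middle of the front face of the case, 55 mm ahead of its origin and 13 mm above its underside.
- drawer (a joint): Opening of the drawer in m: 0 is shut, at the start 0.09 to 0.11; it slides along the cabinet's x axis with 2 to 3 N of friction and stays where left.
- drawer_front (a point): Middle of the outer face of the drawer's front panel, 95 mm above the table. The panel is 14 mm thick, 400 mm wide, and reaches from 13 to 105 mm above the table, so it stands 15 mm above the cabinet's top board; a brass knob projects 22 mm from it at 40 mm above the table. When shut, the outer face lies 144 mm in front of the cabinet's origin.
- pin0: Steel lock pin standing on the cabinet top outside the rails: 18 mm thick shank, 28 mm head, 62 mm high. Origin at its foot. Leave alone.
- pin1: Steel lock pin standing on the cabinet top outside the rails: 18 mm thick shank, 28 mm head, 62 mm high. Origin at its foot. Leave alone.
- pin2: Steel lock pin standing on the cabinet top outside the rails: 18 mm thick shank, 28 mm head, 62 mm high. Origin at its foot. Leave alone.
- pin3: Steel lock pin standing on the cabinet top outside the rails: 18 mm thick shank, 28 mm head, 62 mm high. Origin at its foot. Leave alone.
- flask: Pewter flask, 75 by 30 by 110 mm high, standing on the cabinet top outside the left rail. Origin under its centre. Leave alone.
- bung: Black rubber fender bung, 44 mm across, 43 mm high, standing on the cabinet top outside the rails. Origin under its centre. Leave alone.
- mug: White mug on the table to the robot's right, 80 mm across, 90 mm high. Origin under its centre. Leave alone.
- spanner: Steel spanner, 200 mm, lying on the table to the robot's left. Origin under its middle. Leave alone.
There are look-alikes about, which are no part of the job. Leave any red look-alike of the case alone.

How it is judged:
By the outcome, as a careful person would: the job done as asked, in the order asked, and still so for the second after the job is handed in, with the robot touching nothing.
It also fails if it takes over 72 s, if anything falls off the work surface, if the arm or the gripper's body presses on something with over 40 N, if the wrist force passes 120 N, or if a joint passes its speed limit or range.

### The arm

A 7-joint arm with a two-finger parallel gripper is mounted at the origin on the work surface. World frame = base frame: x ahead of the robot, y to its left, z up, the work surface at z = 0. Lengths are in m, angles in rad, forces in N, time in s.
With the tool pointing down it reaches from about 0.425 to 0.8 m from the base axis. Payload 8.3 kg.
Tool frame: the origin (TCP) lies midway between the tips of the shut fingers; the grasp point (between the pads) lies 19 mm behind it; z points along the fingers, y is the line along which they close (so a half turn about z gives the same grasp; the last joint's range is limited). The gripper opens to 85 mm and grips with 20 to 120 N. Pads are 22 mm wide; open, the fingers measure 114 mm over their backs; the gripper's body (76 mm by 85 mm) begins 54 mm behind the grasp point. The pads swing forward as they close: fully open they stand 13 mm farther back than shut.
Start: joints at [1.148, 0.383, 0.016, 1.37, -0.006, 1.388, -0.046], TCP at [0.22, -0.585, 0.193] pointing down, gripper open.
Joint ranges: [-2.95, 2.95], [-0.25, 2.06], [-1.52, 1.56], [0.18, 2.33], [-1.44, 4.58], [0.02, 2.06], [-3.01, 3.01]. Speed limits (rad/s): [2.39, 2.39, 3.01, 3.01, 3.14, 3.14, 3.14].

### API

Orientations are given as [roll, pitch, yaw] about the fixed x, y, z axes, in that order (R = Rz(yaw) Ry(pitch) Rx(roll)).
In Python, from plant import observe, read_camera, sign_off gives the robot as it stands.
- The arm moves only by the shell command python3 -m handwheel 'ROWS' [OPENING]. ROWS is JSON, a list that holds one entry, the list of rows, each a list of 6 numbers: the shift along the tool's x, y, z in units of 25 mm (1.0 is 25 mm), then the turn, a rotation vector about the tool's x, y, z in rad. A call has 1 to 12 rows; each row is the pose to reach, as a shift and turn from the pose commanded when the call began, along the tool's axes at that moment; what a row does not reach only later rows make up. A row lasts 1/8 s, in which the tool goes at most 62.5 mm and 10.7 degrees, less where a joint would pass 70% of its speed; a pose out of reach is approached as far as the arm can. A call with a gripper value outside its range is refused whole. OPENING is the closure, from 0 (fully open) to 1 (shut), set as the call begins (- or left out, the last holds). The fingers move at their own pace and stop on an object; the grip force is fixed at half the most. Time passes only in rows, so rows that repeat a pose let the fingers close. It gives the time, the measured TCP pose, the force, the opening and the grip force at its end, in the units of the state.
- observe(): the state, without advancing time (a new reading comes with each control period).
- read_camera(name): name is "scene" or "top"; returns a dict with "frame" (384x512x3 uint8, blue, green, red), "camera_matrix" (3x3 intrinsics, pixels), "extrinsics" (4x4, takes a point from world to camera coordinates). Camera axes: x right, y down, z forward; pixel columns grow to the right and rows downward; lengths in m; the calibration is good to about 2 mm. A picture is of the moment at which its call begins. There is no depth.
- sign_off(): hands the job in; it is judged then, once.
The state is a dict: "clock": time; "q": joint angles; "joint_velocities": joint speeds; "joint_efforts": joint torques, N m; "eef_pos": TCP position; "tcp_rot": TCP orientation; "ft_force": force on the tool from outside, world axes, zero at the start; "moment": the same for the moment, N m; "gripper_width": finger opening in m; "grasp_force": force on a finger pad.
Only numpy, scipy, OpenCV 4.12 (cv2) and the standard library are available. Lean on these libraries where they do the work, as an engineer would, in place of code of your own. Each camera call takes 0.05 s, during which the arm holds its last target. There are 200 camera calls.

## Working session

There is one attempt and no reset: what is moved stays moved. The work goes in short steps, Python scripts to look and compute and a shell command to move; the robot and the scene stay as the last step left them, time stands still between calls to the robot, and variables do not carry over. Pictures are saved under pics/ and viewed, at most 12 in all, crops included, and the job is handed in when it is done.

```bash
ls; mkdir -p pics; python3 - <<'E'
from plant import observe, read_camera
import cv2,numpy as np
s=observe();print(s)
for n in("scene","top"):
    c=read_camera(n);cv2.imwrite(f"pics/{n}0.png",c["frame"]);np.savez(f"{n}0.npz",**c)
    print(n,c["camera_matrix"],c["extrinsics"])
a=cv2.imread("pics/scene0.png");b=cv2.imread("pics/top0.png")
E
```

```text
pics
{'clock': 0.0, 'q': array([ 1.14809037,  0.38424811,  0.01634843,  1.37115143, -0.00625448,
        1.3881261 , -0.0464692 ]), 'joint_velocities': array([ 0.00019414, -0.00089497, -0.00039234, -0.00147467, -0.00051827,
       -0.00123642, -0.00045293]), 'joint_efforts': array([ 4.99592261e-04, -6.27589488e+01,  8.44855327e-01, -3.71812570e+01,
        1.65444519e-02,  1.42669902e-02, -2.13896254e-05]), 'eef_pos': array([ 0.21989687, -0.58445534,  0.19237373]), 'tcp_rot': array([-3.13971072e+00,  6.73938290e-05,  3.59932581e-01]), 'ft_force': array([ 0.85284731, -0.60659894, -0.02440026]), 'moment': array([-0.02368133,  0.01710539, -0.00788604]), 'grasp_force': 0.0, 'gripper_width': 0.08536943160105064}
scene [[383.51765914   0.         251.89387258]
 [  0.         383.51765914 189.80253609]
 [  0.           0.           1.        ]] [[-0.25728411  0.96614462  0.0192214   0.13971411]
 [ 0.55662778  0.16443085 -0.81432672 -0.22039382]
 [-0.78991797 -0.19881416 -0.58008838  1.74434826]
 [ 0.          0.          0.          1.        ]]
top [[401.89164708   0.         254.685647  ]
 [  0.         401.89164708 186.56703844]
 [  0.           0.           1.        ]] [[ 1.58668104e-02 -9.99873221e-01  1.33635615e-03 -2.94385345e-02]
 [-9.97010353e-01 -1.59224344e-02 -7.56097335e-02  5.34405694e-01]
 [ 7.56214259e-02 -1.32675609e-04 -9.97136592e-01  1.53639816e+00]
 [ 0.00000000e+00  0.00000000e+00  0.00000000e+00  1.00000000e+00]]
```

View pics/scene0.png

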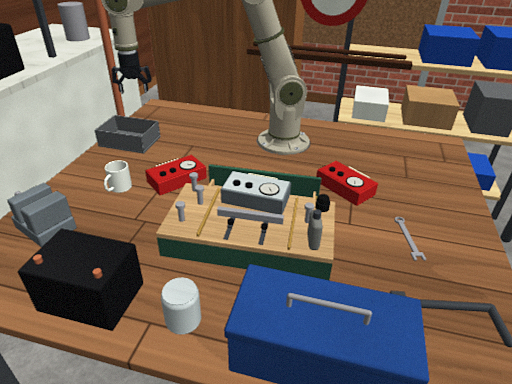

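View pics/top0.png

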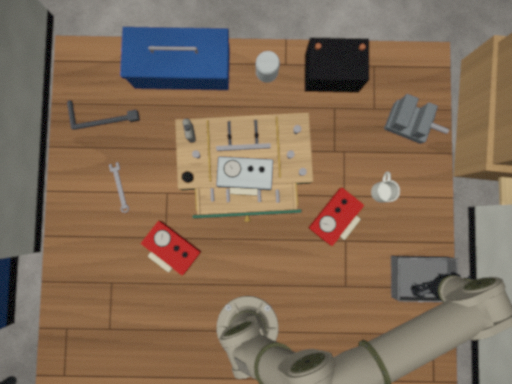

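The scene view shows the cabinet in the middle, with the grey case at about (255,190), the drawer open towards the robot, and red look-alikes on both sides. In the top view the case spans columns 217-272 and rows 157-188, the bar is at row 148, the drawer panel at row 213 and the cream fuse holder at (244,191).

```bash
cat > h.py <<'E'
import numpy as np,cv2
def ray(c,px,z):
    K=c["camera_matrix"];E=c["extrinsics"];R=E[:3,:3];o=-R.T@E[:3,3]
    d=R.T@np.linalg.solve(K,np.array([px[0],px[1],1.]));return o+d*(z-o[2])/d[2]
def proj(c,p):
    E=c["extrinsics"];q=c["camera_matrix"]@(E[:3,:3]@np.array(p)+E[:3,3]);return q[:2]/q[2]
E
python3 - <<'E'
from h import *
c=np.load("top0.npz")
f=c["frame"]
cv2.imwrite("pics/topc.png",cv2.resize(f[105:225,165:325],None,fx=5,fy=5,interpolation=cv2.INTER_CUBIC))
hsv=cv2.cvtColor(f,cv2.COLOR_BGR2HSV)
roi=np.zeros(f.shape[:2],np.uint8);roi[105:225,165:325]=1
# case: grey-light low saturation
m=((hsv[...,1]<50)&(hsv[...,2]>100)).astype(np.uint8)*roi
n,l,st,ce=cv2.connectedComponentsWithStats(m)
for i in range(1,n):
    if st[i,4]>15:
        pts=np.argwhere(l==i)[:,::-1].astype(np.float32);print(st[i],ce[i],cv2.minAreaRect(pts))
# green panel
g=((hsv[...,0]>60)&(hsv[...,0]<95)&(hsv[...,1]>80)).astype(np.uint8)*roi
p=np.argwhere(g)[:,::-1].astype(np.float32);print("green",len(p),cv2.minAreaRect(p))
for k in range(190,305,10):
    r=np.flatnonzero(g[:,k]);print(k,r)
E
```

```text
[183 119   9  20  88] [186.81818182 128.59090909] ((186.9729766845703, 128.33782958984375), (19.39908218383789, 6.411561012268066), 80.53767395019531)
[294 125   7   8  47] [296.82978723 128.70212766] ((297.0, 128.5), (7.0, 6.0), 90.0)
[216 139  55  12 276] [242.96376812 146.39130435] ((242.86184692382812, 144.3756866455078), (9.250354766845703, 54.135597229003906), 86.98721313476562)
[192 150   8   8  49] [195.65306122 153.69387755] ((195.5, 153.5), (7.0, 7.0), 90.0)
[287 151   7   7  43] [290.02325581 153.97674419] ((290.0, 154.0), (6.0, 6.0), 90.0)
[ 216  156   57   46 1915] [243.96083551 175.3310705 ] ((243.890869140625, 179.57322692871094), (55.65980529785156, 44.56989288330078), 3.012787342071533)
[299 168   8   7  44] [302.20454545 171.11363636] ((302.5, 171.0), (7.0, 6.0), 0.0)
[211 188   3  13  37] [211.94594595 194.2972973 ] ((212.0, 194.0), (12.0, 2.0), 90.0)
[276 190   4  13  38] [277.05263158 195.78947368] ((277.5, 196.0), (3.0, 12.0), 0.0)
[320 217   5   8  33] [322.3030303  221.03030303] ((322.0, 220.5), (7.0, 4.0), 90.0)
green 83 ((246.00462341308594, 213.58306884765625), (0.9429904818534851, 104.11723327636719), 86.8201675415039)
190 []
200 [216]
210 []
220 [215]
230 [214]
240 [214]
250 []
260 [213]
270 [212]
280 [212]
290 [211]
300 []
```

View pics/topc.png

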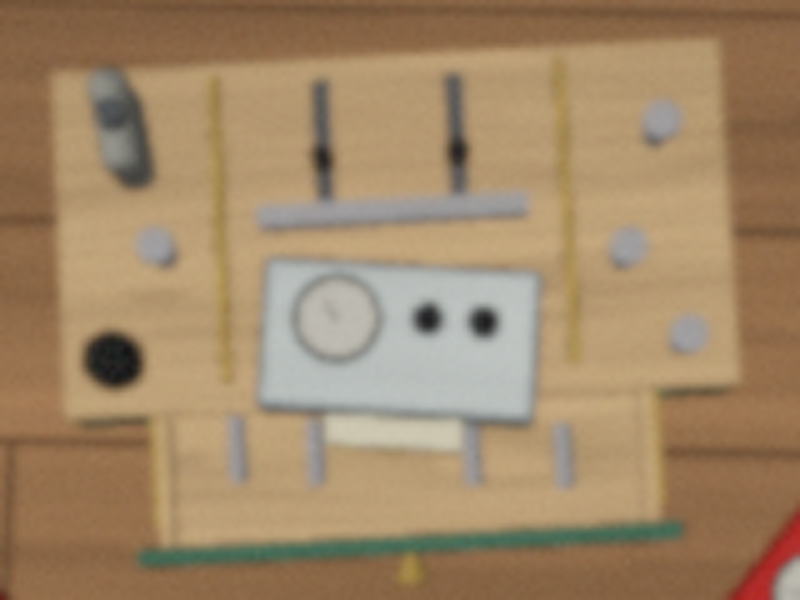

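The zoomed crop shows, in crop pixels: case top corners (266,259), (541,272), (530,423), (259,407); bar near edge from (258,228) to (526,213); cabinet corners (53,72), (718,38), (741,383), (67,419); drawer panel along y≈545. The drawer's dividers lie under the overhanging case.

```bash
cat >> h.py <<'E'
def crop(p,s=5,x=165,y=105): return ((p[0]+.5)/s-.5+x,(p[1]+.5)/s-.5+y)
E
python3 - <<'E'
from h import *
c=np.load("top0.npz");E=c["extrinsics"];print("cam",-E[:3,:3].T@E[:3,3])
W=lambda p,z:ray(c,crop(p),z)[:2]
cab=np.array([W(p,.09) for p in[(53,72),(718,38),(741,383),(67,419)]]);print("cab",cab.round(4))
for i in range(4):print(np.linalg.norm(cab[i]-cab[(i+1)%4]).round(4))
e=(cab[0]+cab[3]-cab[1]-cab[2]);cy=np.arctan2(-e[0],e[1]);o=cab.mean(0);print("lane",o,"yaw",cy)
def tocab(w): R=np.array([[np.cos(cy),np.sin(cy)],[-np.sin(cy),np.cos(cy)]]);return R@(w-o)
ca=np.array([W(p,.145) for p in[(266,259),(541,272),(530,423),(259,407)]]);print("case",ca.round(4),[tocab(p).round(4) for p in ca])
for i in range(4):print(np.linalg.norm(ca[i]-ca[(i+1)%4]).round(4))
e=ca[0]+ca[3]-ca[1]-ca[2];print("case ctr",ca.mean(0),"yaw",np.arctan2(-e[0],e[1]))
for p in[(258,228),(526,213),(258,209),(526,195)]:print("bar",tocab(W(p,.115)))
for p in[(140,560),(682,526)]:print("drawer",W(p,.105),tocab(W(p,.105)))
E
```

```text
cam [ 0.41709049 -0.02072192  1.57244444]
cab [[ 0.7786  0.2808]
 [ 0.8126 -0.2173]
 [ 0.5529 -0.2358]
 [ 0.5182  0.2624]]
0.4993
0.2603
0.4995
0.261
lane [0.66555097 0.0225467 ] yaw 0.06882740187710021
case [[ 0.6316  0.1129]
 [ 0.6254 -0.0842]
 [ 0.5169 -0.0777]
 [ 0.5252  0.1155]] [array([-0.0277,  0.0925]), array([-0.0474, -0.1037]), array([-0.1552, -0.0898]), array([-0.1336,  0.1024])]
0.1972
0.1087
0.1934
0.1064
case ctr [0.57474997 0.0166186 ] yaw -0.0373046637901542
bar [0.00020673 0.09977682]
bar [ 0.00094443 -0.09683755]
bar [0.01425269 0.09913418]
bar [ 0.01426112 -0.09758144]
drawer [0.41513682 0.20333394] [-0.23738795  0.19758094]
drawer [ 0.44612675 -0.19112487] [-0.23359954 -0.19807519]
```

The measurements fit the given sizes. The case is about 6° clockwise of the cabinet, and the bar's near face is about at the lane point. I'll start above the rear-right corner, with the fingers shut and the tool lined up with the cabinet.

```bash
python3 -m handwheel '[[[17.07,-15.82,0,0,0,0.291],[17.07,-15.82,0,0,0,0.291],[17.07,-15.82,0,0,0,0.291],[17.07,-15.82,0,0,0,0.291],[17.07,-15.82,0,0,0,0.291],[17.07,-15.82,0,0,0,0.291],[17.07,-15.82,0,0,0,0.291],[17.07,-15.82,0,0,0,0.291],[17.07,-15.82,0,0,0,0.291],[17.07,-15.82,0,0,0,0.291],[17.07,-15.82,0,0,0,0.291],[17.07,-15.82,0,0,0,0.291]]]' 1
```

```text
clock: 1.6
eef_pos: [0.4796, -0.0659, 0.1931]
tcp_rot: [3.141, 0.001, 0.067]
ft_force: [0.5, -0.7, 0.1]
gripper_width: 0.0003
grasp_force: 0.0
```

```bash
python3 -m handwheel '[[[0,0,1.7,0,0,0],[0,0,3.3,0,0,0],[0,0,3.3,0,0,0],[0,0,3.3,0,0,0]]]'; python3 - <<'E'
from plant import *
from h import *
c=read_camera("top");np.savez("top1.npz",**c);cv2.imwrite("pics/t1.png",cv2.resize(c["frame"][105:225,165:325],None,fx=5,fy=5,interpolation=cv2.INTER_CUBIC))
E
```

```text
clock: 2.1
eef_pos: [0.4808, -0.0655, 0.1124]
tcp_rot: [3.141, -0.001, 0.067]
ft_force: [-0.1, -0.5, 0.5]
gripper_width: 0.0002
grasp_force: 0.0
```

View pics/t1.png

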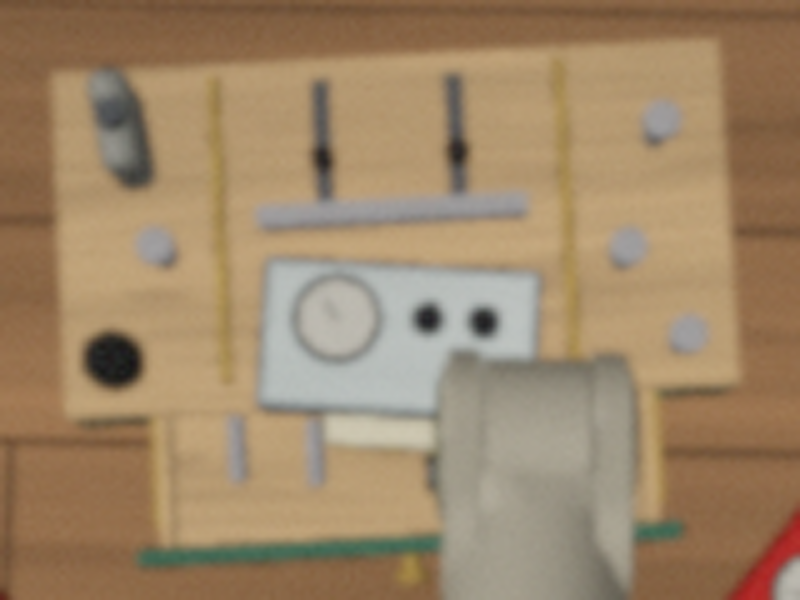

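The case is untouched and the gripper stands clear behind the right corner, around (535,470). Now I'll approach and touch.

```bash
python3 -m handwheel '[[[0.3,0,0,0,0,0],[0.6,0,0,0,0,0],[0.66,0,0,0,0,0],[0.72,0,0,0,0,0],[0.78,0,0,0,0,0],[0.84,0,0,0,0,0],[0.88,0,0,0,0,0],[0.92,0,0,0,0,0],[0.96,0,0,0,0,0],[1.0,0,0,0,0,0],[1.0,0,0,0,0,0]]]'
```

```text
clock: 3.52
eef_pos: [0.5052, -0.0628, 0.1109]
tcp_rot: [-3.141, -0.0, 0.069]
ft_force: [-0.3, 0.2, 0.6]
gripper_width: 0.0004
grasp_force: 0.0
```

```bash
python3 -m handwheel '[[[0.04,0,0,0,0,0],[0.08,0,0,0,0,0],[0.12,0,0,0,0,0],[0.16,0,0,0,0,0],[0.2,0,0,0,0,0],[0.24,0,0,0,0,0],[0.28,0,0,0,0,0],[0.32,0,0,0,0,0]]]'
```

```text
clock: 4.53
eef_pos: [0.5132, -0.0623, 0.1109]
tcp_rot: [-3.142, -0.0, 0.069]
ft_force: [0.7, 0.0, -0.6]
gripper_width: -0.0003
grasp_force: 0.0
```

```bash
python3 -m handwheel '[[[0.04,0,0,0,0,0],[0.08,0,0,0,0,0],[0.12,0,0,0,0,0],[0.16,0,0,0,0,0],[0.2,0,0,0,0,0],[0.24,0,0,0,0,0],[0.28,0,0,0,0,0],[0.32,0,0,0,0,0]]]'
```

```text
clock: 5.52
eef_pos: [0.5212, -0.0617, 0.1109]
tcp_rot: [-3.141, -0.0, 0.069]
ft_force: [-0.4, 0.2, -0.7]
gripper_width: -0.0001
grasp_force: 0.0
```

```bash
cat >> h.py <<'E'
def front(c):
    "case front edge (top, z=.145) in cabinet frame: fitted x at y=0 and relative slope"
    f=cv2.GaussianBlur(c["frame"],(3,3),0).astype(float);P=[]
    cy=.0688;o=np.array([.6656,.0225]);R=np.array([[np.cos(cy),np.sin(cy)],[-np.sin(cy),np.cos(cy)]])
    for y in np.arange(-.075,.0751,.01):
        xs=np.arange(-.08,.0,.0005)
        px=np.array([proj(c,[*(R.T@[x,y]+o),.145]) for x in xs]).astype(np.float32)
        b=cv2.remap((f[...,0]-f[...,2]).astype(np.float32),px[:,:1],px[:,1:],cv2.INTER_LINEAR).ravel() # blue minus red: case ~+, wood -
        k=np.flatnonzero((b[:-1]>-15)&(b[1:]<=-15))
        if len(k):P.append((xs[k[-1]],y))
    P=np.array(P);a,b=np.polyfit(P[:,1],P[:,0],1);r=P[:,0]-a*P[:,1]-b
    g=abs(r)<2*r.std()+.0005;a,b=np.polyfit(P[g,1],P[g,0],1)
    return "x0 %.4f yaw_rel %.4f  left(+.1) %.4f right %.4f rms %.4f n %d"%(b,-a,b+.1*a,b-.1*a,r[g].std(),g.sum())
E
python3 - <<'E'
from h import *
from plant import *
print(front(np.load("top0.npz")))
c=read_camera("top");np.savez("top2.npz",**c);print(front(c));s=observe();print(s["eef_pos"],s["ft_force"])
cv2.imwrite("pics/t2.png",cv2.resize(c["frame"][105:225,165:325],None,fx=5,fy=5,interpolation=cv2.INTER_CUBIC))
c=read_camera("scene");cv2.imwrite("pics/s2.png",cv2.resize(c["frame"][150:280,150:345],None,fx=4,fy=4,interpolation=cv2.INTER_CUBIC))
E
```

```text
x0 -0.0387 yaw_rel -0.1088  left(+.1) -0.0278 right -0.0495 rms 0.0002 n 16
x0 -0.0388 yaw_rel -0.1117  left(+.1) -0.0277 right -0.0500 rms 0.0004 n 16
[ 0.52131222 -0.06165829  0.11093613] [-0.41316724  0.45533767 -0.4171781 ]
```

View pics/s2.png

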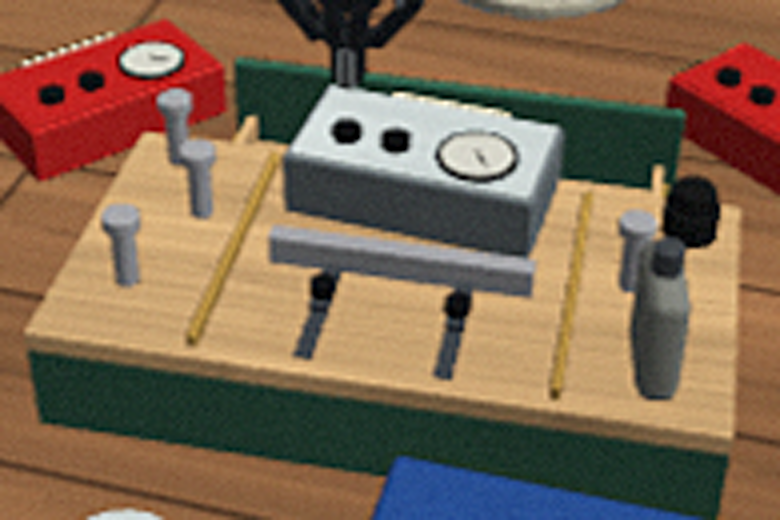

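The scene crop shows the shut fingers right behind the case's rear-right edge, around (345,80). The case has not moved. I'll check the geometry across the two views.

```bash
python3 - <<'E'
from h import *
s=np.load("scene0.npz");t=np.load("top0.npz")
C=lambda p:crop(p,4,150,150)
print("scene rear R,L top corners",ray(s,C((332,88)),.145),ray(s,C((563,125)),.145))
print("scene front top R, L",ray(s,C((286,155)),.145),ray(s,C((530,215)),.145))
print("front bottom R,L",ray(s,C((288,205)),.09),ray(s,C((528,255)),.09))
print("finger at z.145 x? ",ray(s,C((347,87)),.145))
E
```

```text
scene rear R,L top corners [ 0.52245552 -0.07400585  0.145     ] [0.52182427 0.11863033 0.145     ]
scene front top R, L [ 0.62369704 -0.07967362  0.145     ] [0.64537812 0.11634434 0.145     ]
front bottom R,L [ 0.61535549 -0.08239259  0.09      ] [0.62382502 0.11413904 0.09      ]
finger at z.145 x?  [ 0.51747181 -0.06262848  0.145     ]
```

View pics/t2.png

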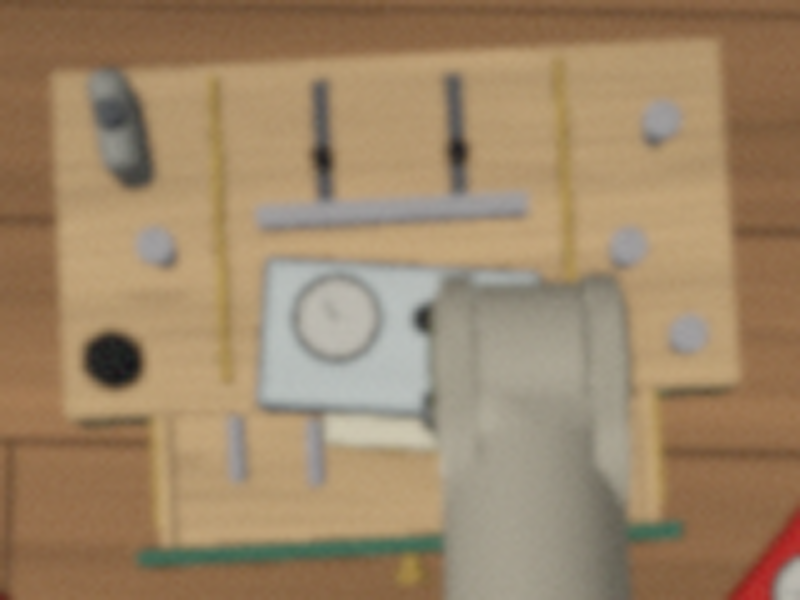

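The top view shows the case is still where it started, so there is no contact yet. I'll keep creeping slowly.

```bash
python3 -m handwheel '[[[0.04,0,0,0,0,0],[0.08,0,0,0,0,0],[0.12,0,0,0,0,0],[0.16,0,0,0,0,0]]]';  python3 - <<'E'
from h import *
from plant import *
c=read_camera("top");print(front(c))
E
```

```text
clock: 6.12
eef_pos: [0.5252, -0.0614, 0.1109]
tcp_rot: [-3.142, -0.0, 0.069]
ft_force: [-0.2, -0.2, 0.3]
gripper_width: 0.0002
grasp_force: 0.0
x0 -0.0393 yaw_rel -0.1263  left(+.1) -0.0267 right -0.0519 rms 0.0006 n 12
```

```bash
python3 -m handwheel '[[[0.04,0,0,0,0,0],[0.08,0,0,0,0,0],[0.12,0,0,0,0,0],[0.16,0,0,0,0,0]]]';  python3 - <<'E'
from h import *
from plant import *
c=read_camera("top");print(front(c))
s=read_camera("scene");f=s["frame"];f0=np.load("scene0.npz")["frame"]
d=cv2.absdiff(f,f0).max(2)[165:225,215:300];print("scene diff px",(d>40).sum(), np.argwhere(d>40)[:12].tolist())
cv2.imwrite("pics/s3.png",cv2.resize(np.vstack([f0[155:225,205:305],f[155:225,205:305]]),None,fx=4,fy=4,interpolation=cv2.INTER_CUBIC))
cv2.imwrite("pics/s3.png",cv2.resize(f[105:225,195:305],None,fx=5,fy=5,interpolation=cv2.INTER_CUBIC))
E
```

```text
clock: 6.68
eef_pos: [0.5292, -0.0611, 0.1109]
tcp_rot: [-3.142, -0.0, 0.069]
ft_force: [-0.0, 0.5, -0.4]
gripper_width: 0.0002
grasp_force: 0.0
x0 -0.0389 yaw_rel -0.1141  left(+.1) -0.0274 right -0.0503 rms 0.0002 n 11
scene diff px 55 [[0, 17], [0, 18], [0, 19], [0, 20], [0, 21], [0, 22], [0, 23], [0, 24], [0, 25], [1, 17], [1, 18], [1, 19]]
```

View pics/s3.png

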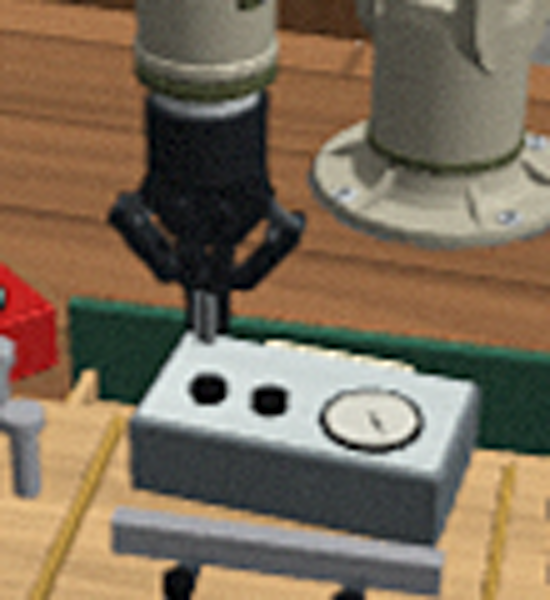

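The fingertip at crop (208,340) meets the case's rear top edge (y≈338) and the case is unmoved. I'll compare this with the projected TCP.

```bash
python3 - <<'E'
from h import *
s=np.load("scene0.npz");t=np.load("top0.npz")
inv=lambda p:((p-[195,105]+.5)*5-.5).round(0)
for z in(.111,.13,.145,.16,.184,.27):
    print(z,inv(proj(s,[.529,-.061,z])),inv(proj(s,[.529-.011,-.061,z])))
# case corners from top-view fit, projected in scene
cy=.0688;o=np.array([.6656,.0225]);R=np.array([[np.cos(cy),-np.sin(cy)],[np.sin(cy),np.cos(cy)]])
a=-.1088;r=np.array([[np.cos(a),-np.sin(a)],[np.sin(a),np.cos(a)]])
ctr=np.array([-.0387,0])+r@[-.055,0]
for d in[(.055,.1),(.055,-.1),(-.055,-.1),(-.055,.1)]:
    w=R@(ctr+r@d)+o;print(d,w.round(4),"top",inv(proj(s,[*w,.145])),"bot",inv(proj(s,[*w,.09])))
E
```

```text
0.111 [206. 386.] [211. 377.]
0.13 [206. 363.] [211. 354.]
0.145 [206. 343.] [211. 335.]
0.16 [206. 324.] [211. 315.]
0.184 [206. 292.] [211. 284.]
0.27 [205. 173.] [210. 165.]
(0.055, 0.1) [0.631  0.1198] top [448. 481.] bot [442. 553.]
(0.055, -0.1) [ 0.623  -0.0801] top [132. 418.] bot [135. 489.]
(-0.055, -0.1) [ 0.5131 -0.0757] top [192. 327.] bot [193. 396.]
(-0.055, 0.1) [0.5211 0.1242] top [488. 382.] bot [481. 452.]
```

```bash
python3 - <<'E'
from h import *
s=np.load("scene0.npz");t=np.load("top0.npz")
y=np.array([np.sin(.36),-np.cos(.36),0])
T=np.array([.2199,-.5845,.1924])
for z in(.1924,.205,.265,.34):
  for k in(-.05,0,.05):
    p=T+k*y;p[2]=z;print(z,k,"scene",proj(s,p).round(1),"top",proj(t,p).round(1))
print("wrist front edge",ray(t,crop((530,275)),.49))
a=cv2.resize(s["frame"][40:110,95:165],None,fx=5,fy=5,interpolation=cv2.INTER_CUBIC)
b=cv2.resize(t["frame"][255:325,390:460],None,fx=5,fy=5,interpolation=cv2.INTER_CUBIC)
cv2.imwrite("pics/g0.png",np.hstack([a,b]))
E
```

```text
0.1924 -0.05 scene [148.  104.1] top [405.9 283.1]
0.1924 0 scene [135.5 104.4] top [419.6 278.1]
0.1924 0.05 scene [123.1 104.7] top [433.4 273. ]
0.205 -0.05 scene [147.5 101.2] top [407.3 283.7]
0.205 0 scene [135.1 101.5] top [421.2 278.6]
0.205 0.05 scene [122.5 101.7] top [435.  273.5]
0.265 -0.05 scene [145.5  87. ] top [414.4 286.8]
0.265 0 scene [132.7  87.3] top [428.9 281.5]
0.265 0.05 scene [119.9  87.5] top [443.4 276.2]
0.34 -0.05 scene [142.7  68.4] top [424.3 291.1]
0.34 0 scene [129.6  68.5] top [439.7 285.5]
0.34 0.05 scene [116.4  68.7] top [455.1 279.8]
wrist front edge [ 0.57328975 -0.06290394  0.49      ]
```

View pics/g0.png

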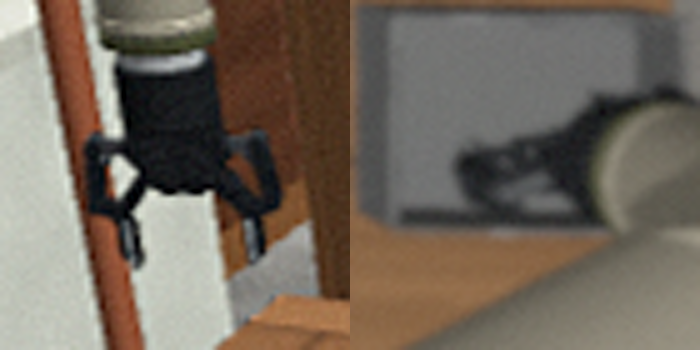

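The fingertips really sit about 36 mm higher than the reported TCP. Both the start views and this view agree: the open tips at scene (122.6,93) and (146,92) were predicted at row 101. So the tip is hovering just above the case's lid. I'll back off and go down a further 42 mm behind the case.

```bash
python3 -m handwheel '[[[-1.0,0,0,0,0,0],[-1.95,0,0,0,0,0],[-1.95,0,0,0,0,0],[-1.95,0,0.6,0,0,0],[-1.95,0,1.2,0,0,0],[-1.95,0,1.6,0,0,0],[-1.95,0,1.6,0,0,0]]]'
```

```text
clock: 7.65
eef_pos: [0.4797, -0.0642, 0.0695]
tcp_rot: [-3.141, 0.002, 0.069]
ft_force: [-0.1, -0.3, 0.4]
gripper_width: 0.0
grasp_force: 0.0
```

```bash
python3 -m handwheel '[[[0.25,0,0,0,0,0],[0.45,0,0,0,0,0],[0.6,0,0,0,0,0],[0.65,0,0,0,0,0],[0.7,0,0,0,0,0],[0.75,0,0,0,0,0],[0.8,0,0,0,0,0],[0.85,0,0,0,0,0],[0.9,0,0,0,0,0]]]'
```

```text
clock: 8.78
eef_pos: [0.503, -0.063, 0.071]
tcp_rot: [-3.142, -0.0, 0.069]
ft_force: [-0.4, 0.5, -0.0]
gripper_width: 0.0001
grasp_force: 0.0
```

```bash
python3 -m handwheel '[[[0.04,0,0,0,0,0],[0.08,0,0,0,0,0],[0.12,0,0,0,0,0],[0.16,0,0,0,0,0]]]'
```

```text
clock: 9.28
eef_pos: [0.5065, -0.0628, 0.0708]
tcp_rot: [-3.142, 0.001, 0.069]
ft_force: [-4.5, -0.9, 2.8]
gripper_width: 0.0004
grasp_force: 1.7
```

```bash
python3 -m handwheel '[[[0.04,0,0,0,0,0],[0.08,0,0,0,0,0],[0.12,0,0,0,0,0],[0.16,0,0,0,0,0]]]'
```

```text
clock: 9.78
eef_pos: [0.5108, -0.0626, 0.0708]
tcp_rot: [-3.142, 0.0, 0.069]
ft_force: [-3.0, -2.3, 0.4]
gripper_width: 0.0002
grasp_force: 1.2
```

Contact was at TCP x≈0.505, as predicted. I'll push the right corner on.

```bash
python3 -m handwheel '[[[0.05,0,0,0,0,0],[0.1,0,0,0,0,0],[0.15,0,0,0,0,0],[0.2,0,0,0,0,0],[0.25,0,0,0,0,0],[0.3,0,0,0,0,0],[0.35,0,0,0,0,0],[0.4,0,0,0,0,0],[0.45,0,0,0,0,0],[0.5,0,0,0,0,0],[0.55,0,0,0,0,0],[0.6,0,0,0,0,0]]]';python3 - <<'E'
from h import *
from plant import *
c=read_camera("top");print(front(c))
E
```

```text
clock: 11.28
eef_pos: [0.526, -0.0614, 0.0709]
tcp_rot: [-3.142, -0.0, 0.069]
ft_force: [-2.1, -2.2, -0.6]
gripper_width: 0.0
grasp_force: 1.0
x0 -0.0285 yaw_rel -0.0035  left(+.1) -0.0281 right -0.0289 rms 0.0002 n 16
```

Now square. I'll give the right corner 12 mm more, then change to the left.

```bash
python3 -m handwheel '[[[0.05,0,0,0,0,0],[0.1,0,0,0,0,0],[0.15,0,0,0,0,0],[0.2,0,0,0,0,0],[0.25,0,0,0,0,0],[0.3,0,0,0,0,0],[0.35,0,0,0,0,0],[0.4,0,0,0,0,0],[0.44,0,0,0,0,0],[0.48,0,0,0,0,0]]]'
```

```text
clock: 12.58
eef_pos: [0.5379, -0.0606, 0.071]
tcp_rot: [-3.142, -0.0, 0.069]
ft_force: [-2.4, -0.9, 1.3]
gripper_width: -0.0
grasp_force: 1.5
```

```bash
python3 -m handwheel '[[[-1,0,0,0,0,0],[-1.9,0,0,0,0,0],[-1.9,0,-1.2,0,0,0],[-1.9,0,-2.4,0,0,0],[-1.9,-2,-2.4,0,0,0],[-1.9,-4.2,-2.4,0,0,0],[-1.9,-6.16,-2.4,0,0,0],[-1.9,-6.16,-2.4,0,0,0],[-1.9,-6.16,-1.2,0,0,0],[-1.9,-6.16,0,0,0,0],[-1.7,-6.16,0,0,0,0],[-1.4,-6.16,0,0,0,0]]]';python3 - <<'E'
from h import *
from plant import *
c=read_camera("top");print(front(c))
E
```

```text
clock: 14.08
eef_pos: [0.4937, 0.0907, 0.0722]
tcp_rot: [-3.141, -0.002, 0.068]
ft_force: [0.7, 0.4, 0.4]
gripper_width: 0.0
grasp_force: 0.0
x0 -0.0209 yaw_rel 0.0654  left(+.1) -0.0275 right -0.0144 rms 0.0001 n 16
```

```bash
python3 -m handwheel '[[[0.2,0,0,0,0,0],[0.4,0,0,0,0,0],[0.5,0,0,0,0,0],[0.55,0,0,0,0,0],[0.6,0,0,0,0,0],[0.64,0,0,0,0,0],[0.68,0,0,0,0,0],[0.72,0,0,0,0,0],[0.76,0,0,0,0,0],[0.8,0,0,0,0,0],[0.84,0,0,0,0,0],[0.88,0,0,0,0,0]]]'
```

```text
clock: 15.62
eef_pos: [0.5143, 0.0922, 0.0709]
tcp_rot: [-3.142, 0.0, 0.069]
ft_force: [-0.4, 0.3, -0.4]
gripper_width: 0.0001
grasp_force: 0.0
```

```bash
python3 -m handwheel '[[[0.05,0,0,0,0,0],[0.1,0,0,0,0,0],[0.15,0,0,0,0,0],[0.2,0,0,0,0,0],[0.25,0,0,0,0,0],[0.3,0,0,0,0,0],[0.35,0,0,0,0,0],[0.4,0,0,0,0,0]]]';python3 - <<'E'
from h import *
from plant import *
c=read_camera("top");print(front(c))
E
```

```text
clock: 16.62
eef_pos: [0.5243, 0.093, 0.0708]
tcp_rot: [-3.141, 0.0, 0.069]
ft_force: [-3.4, 2.2, 0.2]
gripper_width: 0.0002
grasp_force: 1.4
x0 -0.0172 yaw_rel 0.0293  left(+.1) -0.0201 right -0.0142 rms 0.0003 n 16
```

```bash
python3 -m handwheel '[[[0.05,0,0,0,0,0],[0.1,0,0,0,0,0],[0.15,0,0,0,0,0],[0.2,0,0,0,0,0],[0.25,0,0,0,0,0],[0.3,0,0,0,0,0],[0.35,0,0,0,0,0],[0.39,0,0,0,0,0],[0.43,0,0,0,0,0],[0.47,0,0,0,0,0]]]';python3 - <<'E'
from h import *
from plant import *
c=read_camera("top");print(front(c))
E
```

```text
clock: 17.92
eef_pos: [0.5361, 0.0937, 0.0709]
tcp_rot: [-3.142, -0.0, 0.069]
ft_force: [-2.3, 1.2, -1.0]
gripper_width: 0.0003
grasp_force: 1.0Traceback (most recent call last):
  File "<stdin>", line 3, in <module>
  File "h.py", line 18, in front
    P=np.array(P);a,b=np.polyfit(P[:,1],P[:,0],1);r=P[:,0]-a*P[:,1]-b
                                 ~^^^^^
IndexError: too many indices for array: array is 1-dimensional, but 2 were indexed
```

```bash
sed -i 's/np.arange(-.08,.0,.0005)/np.arange(-.05,.012,.0005)/; s/xs\[k\[-1\]\]/xs[k[0]]/' h.py; python3 -m handwheel '[[[-0.8,0,0,0,0,0],[-1.6,0,0,0,0,0],[-1.6,0,-1.2,0,0,0],[-1.6,0,-2.4,0,0,0],[-1.6,2,-2.4,0,0,0],[-1.6,4.2,-2.4,0,0,0],[-1.6,6.3,-2.4,0,0,0],[-1.6,6.3,-2.4,0,0,0],[-1.6,6.3,-1.2,0,0,0],[-1.6,6.3,0,0,0,0],[-1.3,6.3,0,0,0,0],[-0.9,6.3,0,0,0,0]]]';python3 - <<'E'
from h import *
from plant import *
c=read_camera("top");np.savez("top5.npz",**c)
cv2.imwrite("pics/t5.png",cv2.resize(c["frame"][135:195,205:285],None,fx=9,fy=9,interpolation=cv2.INTER_CUBIC))
try:print(front(c))
except Exception as e:print(e)
E
```

```text
clock: 19.48
eef_pos: [0.5261, -0.0646, 0.0724]
tcp_rot: [3.141, -0.002, 0.069]
ft_force: [0.4, -0.5, 0.1]
gripper_width: -0.0001
grasp_force: 0.0
x0 0.0080 yaw_rel 0.0006  left(+.1) 0.0080 right 0.0081 rms 0.0008 n 14
```

View pics/t5.png

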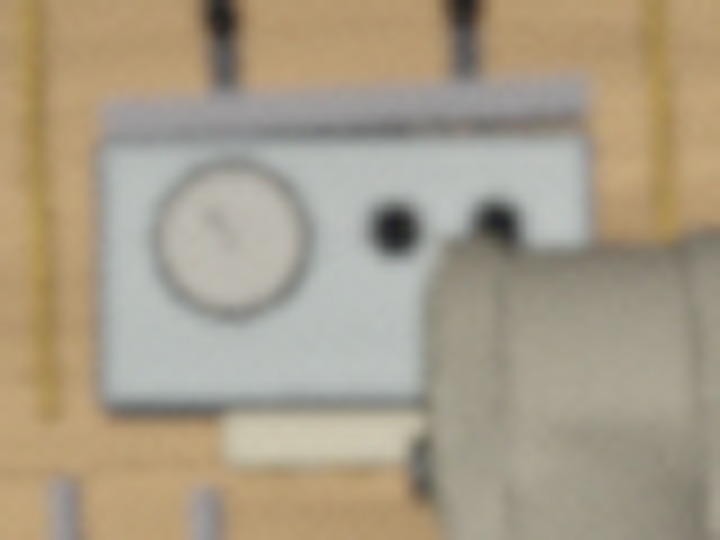

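The case's front is now close to the bar: its front edge runs from (102,140) to (585,135), with the bar just above. The left end looks nearer than the right.

```bash
python3 - <<'E'
from h import *
c=np.load("top5.npz");cy=.0688;o=np.array([.6656,.0225]);R=np.array([[np.cos(cy),np.sin(cy)],[-np.sin(cy),np.cos(cy)]])
for p in[(102,138),(585,133)]:print("front",R@(ray(c,crop(p,9,205,135),.145)[:2]-o))
for p in[(105,102),(585,76)]:print("bar far",R@(ray(c,crop(p,9,205,135),.115)[:2]-o))
E
python3 -m handwheel '[[[0.04,0,0,0,0,0],[0.08,0,0,0,0,0],[0.12,0,0,0,0,0],[0.16,0,0,0,0,0],[0.2,0,0,0,0,0],[0.24,0,0,0,0,0],[0.28,0,0,0,0,0],[0.32,0,0,0,0,0],[0.36,0,0,0,0,0],[0.4,0,0,0,0,0]]]'
```

```text
front [-0.00382503  0.09829864]
front [-0.01195588 -0.09402439]
bar far [0.01609075 0.09901677]
bar far [ 0.01648652 -0.09675987]
clock: 20.78
eef_pos: [0.5344, -0.0643, 0.0709]
tcp_rot: [-3.141, -0.0, 0.069]
ft_force: [-0.2, -0.5, 0.0]
gripper_width: -0.0001
grasp_force: 0.0
```

```bash
python3 -m handwheel '[[[0.04,0,0,0,0,0],[0.08,0,0,0,0,0],[0.12,0,0,0,0,0],[0.15,0,0,0,0,0],[0.18,0,0,0,0,0],[0.21,0,0,0,0,0],[0.24,0,0,0,0,0],[0.27,0,0,0,0,0]]]'
```

```text
clock: 21.78
eef_pos: [0.5411, -0.0638, 0.0709]
tcp_rot: [-3.142, -0.0, 0.069]
ft_force: [-0.8, 0.1, 0.2]
gripper_width: -0.0001
grasp_force: 0.6
```

```bash
python3 -m handwheel '[[[0.03,0,0,0,0,0],[0.06,0,0,0,0,0],[0.09,0,0,0,0,0],[0.12,0,0,0,0,0],[0.15,0,0,0,0,0],[0.18,0,0,0,0,0]]]'
```

```text
clock: 22.52
eef_pos: [0.5456, -0.0636, 0.0708]
tcp_rot: [-3.142, 0.0, 0.069]
ft_force: [-2.0, -1.8, 1.1]
gripper_width: 0.0
grasp_force: 1.3
```

```bash
python3 -m handwheel '[[[0.025,0,0,0,0,0],[0.05,0,0,0,0,0],[0.075,0,0,0,0,0],[0.1,0,0,0,0,0],[0.125,0,0,0,0,0],[0.15,0,0,0,0,0]]]';python3 - <<'E'
from h import *
from plant import *
c=read_camera("top");np.savez("top6.npz",**c)
# profile along cab x at several y, plane .145
cy=.0688;o=np.array([.6656,.0225]);R=np.array([[np.cos(cy),np.sin(cy)],[-np.sin(cy),np.cos(cy)]])
f=c["frame"].astype(np.float32);hs=np.arange(-.02,.012,.002)
print((hs*1000).round())
for y in(.08,.06,.04,0,-.04,-.06,-.08):
    px=np.array([proj(c,[*(R.T@[x,y]+o),.145]) for x in hs]).astype(np.float32)
    v=cv2.remap(f,px[:,:1],px[:,1:],cv2.INTER_LINEAR)[:,0];print(y,v.mean(1).round().astype(int))
E
```

```text
clock: 23.28
eef_pos: [0.5493, -0.0631, 0.0709]
tcp_rot: [-3.141, 0.0, 0.069]
ft_force: [-1.8, -1.9, -1.1]
gripper_width: -0.0004
grasp_force: 1.0
[-20. -18. -16. -14. -12. -10.  -8.  -6.  -4.  -2.  -0.   2.   4.   6.
   8.  10.]
0.08 [183 184 185 183 180 172 164 155 151 152 154 157 158 159 159 159]
0.06 [160 151 151 157 161 165 158 151 146 144 148 152 156 157 158 157]
0.04 [156 148 153 159 165 165 160 154 148 149 152 154 155 154 152 150]
0 [186 185 185 184 181 176 167 155 149 143 146 149 153 156 158 158]
-0.04 [153 166 177 183 185 181 175 165 156 152 151 153 154 154 153 150]
-0.06 [180 184 187 187 186 180 173 162 153 145 147 151 153 154 155 155]
-0.08 [182 187 189 189 186 182 173 164 155 150 151 153 156 156 156 155]
```

```bash
python3 -m handwheel '[[[0.02,0,0,0,0,0],[0.04,0,0,0,0,0],[0.06,0,0,0,0,0],[0.08,0,0,0,0,0]]]'
```

```text
clock: 23.82
eef_pos: [0.5513, -0.0631, 0.0709]
tcp_rot: [-3.142, -0.0, 0.069]
ft_force: [-1.9, -1.2, -0.9]
gripper_width: 0.0
grasp_force: 1.0
```

```bash
python3 -m handwheel '[[[0.02,0,0,0,0,0],[0.04,0,0,0,0,0],[0.06,0,0,0,0,0]]]'
```

```text
clock: 24.2
eef_pos: [0.552, -0.0631, 0.0709]
tcp_rot: [3.142, 0.002, 0.069]
ft_force: [-6.8, -1.2, 3.3]
gripper_width: -0.0004
grasp_force: 3.8
```

```bash
python3 -m handwheel '[[[0.02,0,0,0,0,0],[0.04,0,0,0,0,0]]]'
```

```text
clock: 24.45
eef_pos: [0.552, -0.0631, 0.0709]
tcp_rot: [3.141, 0.003, 0.069]
ft_force: [-12.1, -1.0, 7.8]
gripper_width: 0.0003
grasp_force: 6.3
```

The bar is felt at the right corner: the TCP stopped at 0.5520 with 12 N. I'll release and go to the left corner.

```bash
python3 -m handwheel '[[[-0.8,0,0,0,0,0],[-1.7,0,0,0,0,0],[-1.7,0,-1.2,0,0,0],[-1.7,0,-2.4,0,0,0],[-1.7,-2,-2.4,0,0,0],[-1.7,-4.2,-2.4,0,0,0],[-1.7,-6.3,-2.4,0,0,0],[-1.7,-6.3,-2.4,0,0,0],[-1.7,-6.3,-1.2,0,0,0],[-1.7,-6.3,0,0,0,0],[-1.2,-6.3,0,0,0,0],[-0.7,-6.3,0,0,0,0]]]'
```

```text
clock: 25.95
eef_pos: [0.5277, 0.0929, 0.0723]
tcp_rot: [-3.141, -0.002, 0.068]
ft_force: [0.4, 0.2, -0.5]
gripper_width: 0.0001
grasp_force: 0.0
```

```bash
python3 -m handwheel '[[[0.04,0,0,0,0,0],[0.08,0,0,0,0,0],[0.12,0,0,0,0,0],[0.16,0,0,0,0,0],[0.2,0,0,0,0,0]]]'
```

```text
clock: 26.58
eef_pos: [0.5305, 0.0933, 0.071]
tcp_rot: [3.142, -0.0, 0.069]
ft_force: [0.4, 0.8, -0.6]
gripper_width: -0.0003
grasp_force: 0.0
```

```bash
python3 -m handwheel '[[[0.04,0,0,0,0,0],[0.08,0,0,0,0,0],[0.12,0,0,0,0,0],[0.16,0,0,0,0,0],[0.19,0,0,0,0,0],[0.22,0,0,0,0,0]]]'
```

```text
clock: 27.32
eef_pos: [0.5361, 0.0937, 0.0709]
tcp_rot: [-3.142, -0.0, 0.069]
ft_force: [0.3, -0.9, -0.8]
gripper_width: 0.0
grasp_force: 0.0
```

```bash
python3 -m handwheel '[[[0.02,0,0,0,0,0],[0.04,0,0,0,0,0],[0.06,0,0,0,0,0],[0.08,0,0,0,0,0]]]'
```

```text
clock: 27.82
eef_pos: [0.5375, 0.0939, 0.0709]
tcp_rot: [3.142, 0.001, 0.069]
ft_force: [-3.5, -0.6, 2.6]
gripper_width: -0.0
grasp_force: 1.8
```

```bash
python3 -m handwheel '[[[0.02,0,0,0,0,0],[0.04,0,0,0,0,0],[0.06,0,0,0,0,0]]]'
```

```text
clock: 28.2
eef_pos: [0.5393, 0.0944, 0.0709]
tcp_rot: [-3.141, 0.0, 0.069]
ft_force: [-4.3, 1.2, 1.4]
gripper_width: -0.0002
grasp_force: 1.8
```

```bash
python3 -m handwheel '[[[0.015,0,0,0,0,0],[0.03,0,0,0,0,0],[0.045,0,0,0,0,0]]]'
```

```text
clock: 28.58
eef_pos: [0.5406, 0.0942, 0.0709]
tcp_rot: [-3.141, 0.0, 0.069]
ft_force: [-2.8, 1.7, -0.1]
gripper_width: -0.0
grasp_force: 1.4
```

```bash
python3 -m handwheel '[[[0.015,0,0,0,0,0],[0.03,0,0,0,0,0]]]'
```

```text
clock: 28.82
eef_pos: [0.5414, 0.094, 0.0709]
tcp_rot: [-3.142, -0.0, 0.069]
ft_force: [-2.3, 2.1, -0.1]
gripper_width: 0.0003
grasp_force: 1.4
```

```bash
python3 -m handwheel '[[[0.015,0,0,0,0,0],[0.03,0,0,0,0,0]]]'
```

```text
clock: 29.08
eef_pos: [0.5415, 0.094, 0.0709]
tcp_rot: [3.141, 0.001, 0.069]
ft_force: [-7.1, 1.2, 3.7]
gripper_width: 0.0002
grasp_force: 3.4
```

```bash
python3 -m handwheel '[[[0.015,0,0,0,0,0],[0.03,0,0,0,0,0]]]'
```

```text
clock: 29.32
eef_pos: [0.5415, 0.0939, 0.0709]
tcp_rot: [3.141, 0.003, 0.069]
ft_force: [-10.8, 0.2, 5.4]
gripper_width: 0.0002
grasp_force: 5.5
```

The left corner is also against the bar, at cabinet x≈-0.119 like the right, so the case is square. Now a confirming second press on the right.

```bash
python3 -m handwheel '[[[-0.8,0,0,0,0,0],[-1.7,0,0,0,0,0],[-1.7,0,-1.2,0,0,0],[-1.7,0,-2.4,0,0,0],[-1.7,2,-2.4,0,0,0],[-1.7,4.2,-2.4,0,0,0],[-1.7,6.3,-2.4,0,0,0],[-1.7,6.3,-2.4,0,0,0],[-1.7,6.3,-1.2,0,0,0],[-1.7,6.3,0,0,0,0],[-1.2,6.3,0,0,0,0],[-0.6,6.3,0,0,0,0]]]'
```

```text
clock: 30.82
eef_pos: [0.5406, -0.0637, 0.0723]
tcp_rot: [3.141, -0.002, 0.069]
ft_force: [0.6, 0.1, 0.2]
gripper_width: 0.0004
grasp_force: 0.0
```

```bash
python3 -m handwheel '[[[0.04,0,0,0,0,0],[0.08,0,0,0,0,0],[0.12,0,0,0,0,0],[0.16,0,0,0,0,0],[0.2,0,0,0,0,0],[0.24,0,0,0,0,0],[0.28,0,0,0,0,0],[0.32,0,0,0,0,0],[0.35,0,0,0,0,0]]]'
```

```text
clock: 31.95
eef_pos: [0.5475, -0.0633, 0.0709]
tcp_rot: [-3.141, -0.0, 0.069]
ft_force: [-1.3, -0.0, -0.7]
gripper_width: -0.0003
grasp_force: 0.0
```

```bash
python3 -m handwheel '[[[0.03,0,0,0,0,0],[0.06,0,0,0,0,0],[0.09,0,0,0,0,0],[0.12,0,0,0,0,0]]]'
```

```text
clock: 32.45
eef_pos: [0.5505, -0.0632, 0.0709]
tcp_rot: [-3.142, -0.0, 0.069]
ft_force: [-0.5, 0.2, -0.0]
gripper_width: -0.0004
grasp_force: 0.0
```

```bash
python3 -m handwheel '[[[0.02,0,0,0,0,0],[0.04,0,0,0,0,0]]]'
```

```text
clock: 32.7
eef_pos: [0.5515, -0.0631, 0.0709]
tcp_rot: [-3.141, -0.0, 0.069]
ft_force: [0.3, 0.2, 0.1]
gripper_width: -0.0003
grasp_force: 0.0
```

```bash
python3 -m handwheel '[[[0.02,0,0,0,0,0],[0.04,0,0,0,0,0]]]'
```

```text
clock: 32.95
eef_pos: [0.5525, -0.063, 0.0709]
tcp_rot: [-3.142, -0.0, 0.069]
ft_force: [0.7, -0.3, -0.3]
gripper_width: 0.0001
grasp_force: 0.0
```

```bash
python3 -m handwheel '[[[0.02,0,0,0,0,0],[0.04,0,0,0,0,0]]]'
```

```text
clock: 33.2
eef_pos: [0.5524, -0.0631, 0.0708]
tcp_rot: [-3.142, 0.002, 0.069]
ft_force: [-7.6, 0.1, 5.8]
gripper_width: -0.0002
grasp_force: 3.7
```

```bash
python3 -m handwheel '[[[0.02,0,0,0,0,0],[0.04,0,0,0,0,0]]]'
```

```text
clock: 33.45
eef_pos: [0.5523, -0.0631, 0.0708]
tcp_rot: [3.141, 0.004, 0.069]
ft_force: [-13.1, -1.1, 9.8]
gripper_width: 0.0002
grasp_force: 6.5
```

```bash
python3 -m handwheel '[[[0.02,0,0,0,0,0],[0.04,0,0,0,0,0]]]'
```

```text
clock: 33.7
eef_pos: [0.5522, -0.0631, 0.0708]
tcp_rot: [3.141, 0.006, 0.069]
ft_force: [-18.9, 0.3, 13.2]
gripper_width: 0.0002
grasp_force: 9.2
```

The stop is in the same place (0.5522). I'll release at once, lift clear, move back beyond the drawer panel, and look.

```bash
python3 -m handwheel '[[[-0.8,0,0,0,0,0],[-1.8,0,0,0,0,0],[-1.8,0,-1.2,0,0,0],[-1.8,0,-2.4,0,0,0],[-3.5,1.5,-2.4,0,0,0],[-5.2,3.0,-2.4,0,0,0],[-6.4,3.7,-2.4,0,0,0],[-6.4,3.7,-2.4,0,0,0],[-6.4,3.7,-2.4,0,0,0]]]';python3 - <<'E'
from h import *
from plant import *
c=read_camera("top");np.savez("top7.npz",**c)
cy=.0688;o=np.array([.6656,.0225]);R=np.array([[np.cos(cy),np.sin(cy)],[-np.sin(cy),np.cos(cy)]])
print("pin",R@(ray(c,crop((688,333)),.152)[:2]-o), "tcp",R@(observe()["eef_pos"][:2]-o))
f0=np.load("top0.npz")["frame"];f=c["frame"]
# bar far edge (wood->grey, blue-red) before/after
def far(f):
    out=[]
    for y in(.08,.06,.0,-.06,-.08):
        xs=np.arange(.005,.04,.0005);px=np.array([proj(c,[*(R.T@[x,y]+o),.115]) for x in xs]).astype(np.float32)
        v=cv2.remap((f[...,0].astype(np.float32)-f[...,2]),px[:,:1],px[:,1:],cv2.INTER_LINEAR).ravel()
        k=np.flatnonzero((v[:-1]>-25)&(v[1:]<=-25));out.append(xs[k[0]] if len(k) else None)
    return out
print(far(f0),far(f))
cv2.imwrite("pics/t7.png",cv2.resize(f[105:225,165:325],None,fx=5,fy=5,interpolation=cv2.INTER_CUBIC))
E
```

```text
clock: 34.83
eef_pos: [0.403, -0.1657, 0.1312]
tcp_rot: [3.141, -0.001, 0.069]
ft_force: [0.6, -0.3, -1.1]
gripper_width: 0.0
grasp_force: 0.0
pin [-0.09764073 -0.20522666] tcp [-0.27471441 -0.16933442]
[np.float64(0.015499999999999993), np.float64(0.01599999999999999), np.float64(0.015499999999999993), np.float64(0.01599999999999999), np.float64(0.015499999999999993)] [np.float64(0.015499999999999993), np.float64(0.01599999999999999), np.float64(0.015499999999999993), np.float64(0.01599999999999999), np.float64(0.015499999999999993)]
```

View pics/t7.png

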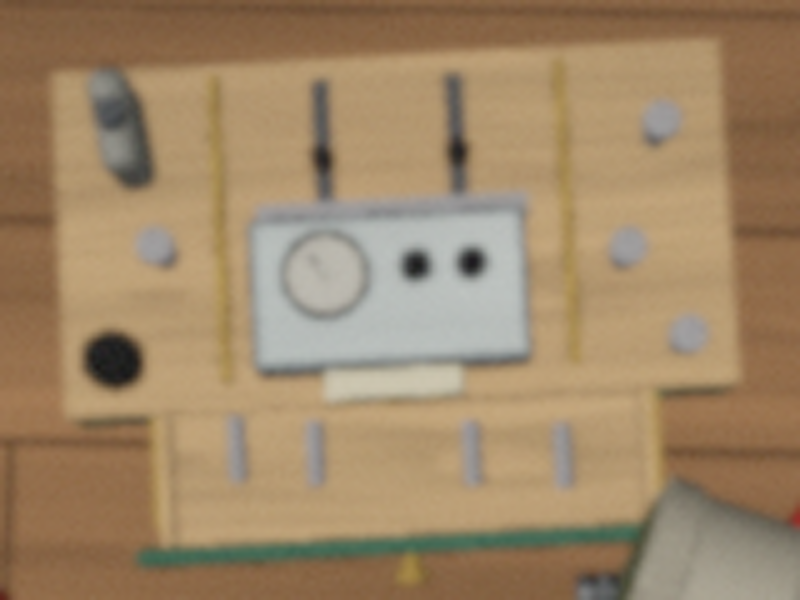

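The bar has not moved, and the case is flush along the whole bar, with its front edge running from (255,215) to (522,207). I'll go down outside the drawer panel.

```bash
python3 -m handwheel '[[[0,0,1.5,0,0,0],[0,0,3.15,0,0,0],[0,0,3.15,0,0,0],[0,0,3.15,0,0,0],[0.2,0,3.15,0,0,0],[0.4,0,3.15,0,0,0],[0.6,0,3.15,0,0,0],[0.8,0,3.15,0,0,0],[0.9,0,3.15,0,0,0],[1.0,0,3.15,0,0,0],[1.1,0,3.15,0,0,0],[1.2,0,3.15,0,0,0]]]'
```

```text
clock: 36.38
eef_pos: [0.4318, -0.164, 0.052]
tcp_rot: [-3.141, 0.001, 0.069]
ft_force: [-3.4, 0.3, 0.5]
gripper_width: 0.0001
grasp_force: 1.3
```

```bash
python3 -m handwheel '[[[0.15,0,0,0,0,0],[0.35,0,0,0,0,0],[0.6,0,0,0,0,0],[0.85,0,0,0,0,0],[1.1,0,0,0,0,0],[1.35,0,0,0,0,0],[1.6,0,0,0,0,0],[1.85,0,0,0,0,0],[2.1,0,0,0,0,0],[2.35,0,0,0,0,0],[2.55,0,0,0,0,0],[2.7,0,0,0,0,0]]]'
```

```text
clock: 37.88
eef_pos: [0.4999, -0.1593, 0.0522]
tcp_rot: [-3.141, -0.0, 0.069]
ft_force: [-2.5, 0.1, -1.6]
gripper_width: -0.0
grasp_force: 1.4
```

```bash
python3 -m handwheel '[[[0.1,0,0,0,0,0],[0.2,0,0,0,0,0],[0.28,0,0,0,0,0],[0.36,0,0,0,0,0],[0.44,0,0,0,0,0],[0.52,0,0,0,0,0],[0.58,0,0,0,0,0],[0.64,0,0,0,0,0],[0.7,0,0,0,0,0],[0.76,0,0,0,0,0],[0.8,0,0,0,0,0]]]'
```

```text
clock: 39.25
eef_pos: [0.5196, -0.158, 0.0522]
tcp_rot: [-3.142, -0.0, 0.069]
ft_force: [-2.7, 1.4, -0.2]
gripper_width: -0.0
grasp_force: 1.3
```

```bash
python3 -m handwheel '[[[0.03,0,0,0,0,0],[0.06,0,0,0,0,0],[0.09,0,0,0,0,0],[0.12,0,0,0,0,0],[0.15,0,0,0,0,0]]]'
```

```text
clock: 39.88
eef_pos: [0.5231, -0.1578, 0.0522]
tcp_rot: [-3.141, 0.0, 0.069]
ft_force: [-5.7, 1.4, 3.3]
gripper_width: -0.0001
grasp_force: 2.7
```

```bash
python3 -m handwheel '[[[0.03,0,0,0,0,0],[0.06,0,0,0,0,0]]]'
```

```text
clock: 40.12
eef_pos: [0.523, -0.1578, 0.0522]
tcp_rot: [-3.141, 0.003, 0.069]
ft_force: [-12.7, 2.6, 8.5]
gripper_width: 0.0004
grasp_force: 6.1
```

```bash
python3 -m handwheel '[[[0.03,0,0,0,0,0],[0.06,0,0,0,0,0]]]'
```

```text
clock: 40.38
eef_pos: [0.523, -0.1578, 0.052]
tcp_rot: [-3.141, 0.006, 0.068]
ft_force: [-18.0, 1.2, 14.4]
gripper_width: -0.0003
grasp_force: 9.2
```

The drawer is at its hard stop. I'll retract, lift and check.

```bash
python3 -m handwheel '[[[-0.8,0,0,0,0,0],[-2.5,0,0,0,0,0],[-4,0,0,0,0,0],[-4.2,0,-2,0,0,0],[-4.2,0,-4,0,0,0],[-4.2,0,-4,0,0,0],[-4.2,0,-4,0,0,0]]]'; python3 - <<'E'
from h import *
from plant import *
c=read_camera("top");f=c["frame"];s=read_camera("scene")["frame"]
cv2.imwrite("pics/end.png",np.hstack([cv2.resize(f[105:225,165:325],(480,360),interpolation=cv2.INTER_CUBIC),cv2.resize(s[140:260,150:257],(321,360),interpolation=cv2.INTER_CUBIC)])[:,:800])
cy=.0688;o=np.array([.6656,.0225]);R=np.array([[np.cos(cy),np.sin(cy)],[-np.sin(cy),np.cos(cy)]])
h=cv2.cvtColor(f,cv2.COLOR_BGR2HSV);g=(h[...,0]>60)&(h[...,0]<95)&(h[...,1]>80);g[:105]=0;g[225:]=0;g[:,:165]=0;g[:,325:]=0
w=np.array([R@(ray(c,p[::-1],.105)[:2]-o) for p in np.argwhere(g)]);print("panel x",np.median(w[:,0]),w[:,0].min(),w[:,0].max(),len(w))
E
```

```text
clock: 41.25
eef_pos: [0.4218, -0.1651, 0.1523]
tcp_rot: [3.141, -0.001, 0.069]
ft_force: [0.5, -0.2, -0.7]
gripper_width: 0.0001
grasp_force: 0.0
panel x -0.1405693347660418 -0.1455569773536375 -0.1359280789671749 225
```

View pics/end.png

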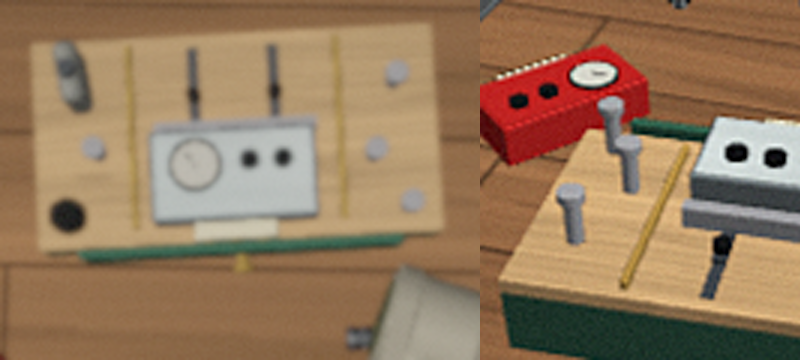

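The drawer panel is closed against the cabinet front (row ~248), the case is flush on the bar, and pins, flask and bung all stand. The arm is clear.

```bash
python3 -c "
from plant import sign_off
print(sign_off())"
```

```text
the job is handed in; nothing more can be done
None
```

I've handed the job in: the case sits flush along the unmoved stop bar and the drawer was then pushed fully shut, in about 41 s; the highest reading was about 19 N, above the 12 N feel mark, on the second right-corner press, with no bar movement seen afterwards.

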